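Refit the filler cap of a trail-bike fuel tank

TASK

Close the fuel tank on the bench: set the larger of the two loose black caps squarely on the tank's leaning filler neck, turn it backwards (anticlockwise) until you feel the thread drop into place, then screw it down clockwise until it is fully home, and let go. Never force the cap while it goes on, and leave the other loose parts where they lie.

Things in the scene. Friction and masses are not known exactly. Their poses are not given: they have to be found in the camera images.
- cap: The loose filler cap: black plastic, round, 59 mm across, 32 mm high, fine ribs round its side, dished top; stands open side down on the bench; 40 to 90 g. Origin: centre of its underside; z up through its closed top. Bore 21 mm deep, 50 mm wide, with three hidden thread lugs 120 deg apart just above the lower edge (42 mm circle between their tips). Nothing outside shows where the lugs are.
- neck: Filler neck of the tank: rigid, open plastic tube, 39 mm outside, rim chamfered, 48 mm over its thread, standing 36 mm off the tank's sloping top. Origin: centre of its open rim; z points out along the neck, 30 deg from vertical, leaning to the tank's low rear end; x points up the slope. Right-hand outside thread, three starts, 21 mm per turn; the starts lie 7 mm under the rim at unmarked angles.
- home (a point): Point on the neck's axis 21 mm below the rim: where the cap's underside centre is when fully home. Set on, the cap rests on the thread 7 to 14 mm below the rim. Turned anticlockwise it rides up to 7 mm, then drops 7 mm. From there about 130 deg clockwise brings it home (it turns freely, under 0.2 N m with a light push of 5 N), 25 deg more makes it tight (over 0.3 N m). It stays where it is left.
- tank: Trail-bike fuel tank of pale plastic, 410 mm long, 236 mm wide, 224 mm high at its front half; its top slopes down at 30 deg to the low rear end, which is turned roughly to the robot. It stands firmly and does not move. Origin: on the bench under its middle; x points to its high front end, z up. The neck's rim is 78 mm behind the origin and 196 mm up.
- oil_filter: Loose bystander: dark upright oil-filter canister, 66 mm across and 80 mm high, taller and wider than the cap. Origin: centre of its underside.
- piston: Loose bystander: bare aluminium engine piston, upright, 54 mm across and 50 mm high. Origin: centre of its underside.
- sprocket: Loose bystander: flat steel chain sprocket, 160 mm across, 6 mm thick, lying on the bench. Origin: centre of its underside.
- wrench: Loose bystander: steel wrench 170 mm long lying on the bench. Origin: centre of its underside; x runs along it.
- small_cap: Loose bystander: a smaller black screw cap, 39 mm across and 18 mm high, that belongs to something else. Origin: centre of its underside.
- bearing: Loose bystander: steel ball bearing, 52 mm across, 15 mm thick, lying flat. Origin: centre of its underside.

How it is judged:
On the way, in this order (a step that is already met when the one before it is completed fails the run):
1. the cap sits squarely on the neck, turned back to the top of the thread (z of cap in the frame of neck between -0.0084 and -0.0055 m and contact force between cap and tank above 0.3 N and x of cap in the frame of neck between -0.004 and 0.004 m and y of cap in the frame of neck between -0.004 and 0.004 m and angle between the z axis of cap and the z axis of neck, either way round below 0.1 rad), for 0.1 s.
2. the cap has dropped into the thread (z of cap in the frame of neck below -0.0115 m and x of cap in the frame of neck between -0.004 and 0.004 m and y of cap in the frame of neck between -0.004 and 0.004 m and angle between the z axis of cap and the z axis of neck, either way round below 0.1 rad), for 0.1 s.
At the end, for the whole second after the job is handed in: The cap is screwed fully home on the neck: its underside within 1.5 mm of the home depth (at least 19.7 mm below the rim), centred within 4 mm, square to the neck within 0.1 rad, at rest and released (z of cap in the frame of neck below -0.0197 m and x of cap in the frame of neck between -0.004 and 0.004 m and y of cap in the frame of neck between -0.004 and 0.004 m and angle between the z axis of cap and the z axis of neck, either way round below 0.1 rad and linear speed of cap below 0.01 m/s); the robot touches nothing.
It fails at once if the cap is forced: more than 60 N between cap and tank before it is home (contact force between cap and tank above 60 N and z of cap in the frame of neck above -0.0197 m).
It fails at once if one of the other loose parts is shifted by more than 20 mm (distance of any of oil_filter, piston, sprocket, wrench, small_cap, bearing from where it was at the start of the episode above 0.02 m).
It also fails if it takes over 72 s, if anything falls off the work surface, if the arm or the gripper's body presses on something with over 40 N, if the wrist force passes 120 N, or if a joint passes its speed limit or range.

ROBOT

A 6-joint arm with a two-finger parallel gripper is mounted at the origin on the work surface. World frame = base frame: x ahead of the robot, y to its left, z up, the work surface at z = 0. Lengths are in m, angles in rad, forces in N, time in s.
With the tool pointing down it reaches from about 0.375 to 0.975 m from the base axis. Payload 3.8 kg.
Tool frame: the origin (TCP) lies midway between the tips of the shut fingers; the grasp point (between the pads) lies 19 mm behind it; z points along the fingers, y is the direction in which the jaws open and shut (so a half turn about z gives the same grasp; the last joint's range is limited). The gripper opens to 85 mm and grips with 20 to 120 N. Pads are 22 mm wide; open, the fingers measure 114 mm over their backs; the gripper's body (76 mm by 85 mm) begins 54 mm behind the grasp point. The pads swing forward as they close: fully open they stand 13 mm farther back than shut.
Start: joints at [-1.225, 0.264, 1.604, -0, 1.274, -0.037], TCP at [0.252, -0.626, 0.231] pointing down, gripper open.
Joint ranges: [-2.63, 2.63], [-0.94, 2.18], [0.31, 2.57], [-1.31, 4.45], [0, 2.66], [-2.55, 2.55]. Speed limits (rad/s): [2.57, 2.57, 3.14, 3.14, 3.14, 3.14].

INTERFACE

Orientations are given as a rotation vector (axis times angle).
In Python, from workcell import bot gives the robot as it stands.
- The arm moves only by the tool arm_command, never from a script. Its argument "targets" is text: rows parted by semicolons, each of 7 numbers parted by spaces: the shift along the tool's x, y, z in mm, then the turn, a rotation vector about the tool's x, y, z in degrees, then the opening, from 0 (shut) to 1 (fully open). A call has 1 to 10 rows; each row is the pose to reach, as a shift and turn from the pose commanded when the call began, along the tool's axes at that moment; what a row does not reach only later rows make up. A row lasts 1/12 s, in which the tool goes at most 41.7 mm and 7.16 degrees, less where a joint would pass 70% of its speed; a pose out of reach is approached as far as the arm can. A call with a gripper value outside its range is refused whole. The fingers move at their own pace and stop on an object; "newtons" is the grip in N (left out, the last holds). Time passes only in rows, so rows that repeat a pose let the fingers close. It gives the time, the measured TCP pose, the force and the opening at its end, in the units of the state.
- bot.read_state(): the state, without advancing time (a new reading comes with each control period).
- bot.read_camera(name): name is "scene" or "top" or "wrist"; returns (picture, depth): 480x640x3 uint8, blue, green, red; 480x640 float32, m along the optical axis (not along the pixel's ray), 0 where there is no reading.
- bot.camera_params(name): a dict with "fov_y" (degrees; the focal length in pixels is half the picture's height over the tangent of half this angle, whatever the lens; pixels are square), "cx", "cy" (the principal point, pixels), "k1" (the pictures are not rectified: a ray, as slopes to the right and down, at radius r is drawn at 1 + k1 r^2 times it, then the intrinsics apply), "xyz" and "rotation" of the camera in the world; the wrist camera has in their place "T_tool_cam" (4x4, takes a point from camera to tool coordinates, whose origin is the TCP and whose axes are the flange's). Camera axes: x right, y up, looking along -z (the intrinsics and any distortion apply to the point x, -y, -z); pixel columns grow to the right and rows downward; lengths in m; the calibration is good to about 2 mm. A picture is of the moment at which its call begins: read the wrist's pose just before it. camera_params takes no time and is no camera call.
- bot.finish_job(): hands the job in, once; it reports no verdict.
The state is a dict: "time": time; "q": joint angles; "joint_vel": joint speeds; "joint_torque": joint torques, N m; "tool_pos": TCP position; "tcp_rot": TCP orientation; "wrist_force": force on the tool from outside, world axes, zero at the start; "torque": the same for the moment, N m; "width": opening from 0.0 (shut) to 1.0 (fully open).
Only numpy, scipy, OpenCV 4.12 (cv2) and the standard library are available. Lean on these libraries where they do the work, as an engineer would, in place of code of your own. Each camera call takes 0.05 s, during which the arm holds its last target.

## Working session

There is one attempt and no reset: what is moved stays moved. The work goes in short steps, Python scripts to look and compute and a tool call to move; the robot and the scene stay as the last step left them, time stands still between calls to the robot, and variables do not carry over. Pictures are saved under pics/ and viewed, and the job is handed in when it is done.

Besides the shell and the picture viewer there is one more tool, called after "Request:" by a JSON object that holds its "fn" and its "kwargs", one argument or row to a line. arm_command: Moves the arm, as the interface text tells. Its arguments: {"type":"object","properties":{"targets":{"type":"string"},"newtons":{"type":"number"}},"required":["targets"]}

```bash
mkdir -p pics; ls
python3 - <<'E'
from workcell import bot
import cv2,numpy as np
s=bot.read_state();print(s)
for n in("scene","top","wrist"):
    print(n,bot.camera_params(n))
for n in("scene","top"):
    p,d=bot.read_camera(n);cv2.imwrite(f"pics/{n}0.png",p);np.save(f"pics/{n}0d.npy",d)
E
```

```text
pics
{'time': 0.0, 'q': array([-1.22493392e+00,  2.64768854e-01,  1.60537895e+00, -3.93848620e-06,
        1.27368499e+00, -3.68961464e-02]), 'joint_vel': array([ 0.00156629,  0.00018618, -0.0003001 , -0.00065241, -0.00022909,
        0.00110664]), 'joint_torque': array([ 2.18339432e-03, -5.15107906e+01, -3.67311144e+01, -1.82166436e-04,
        1.30821060e-02, -1.15693695e-05]), 'tool_pos': array([ 0.25185186, -0.62546983,  0.22994876]), 'tcp_rot': array([-3.08206313e+00, -5.97153160e-01,  5.46893824e-04]), 'wrist_force': array([-0.67205271, -0.55992246, -1.02239508]), 'torque': array([-0.01897217,  0.01943659, -0.0462706 ]), 'width': 0.9997223104271675}
scene {'fov_y': 51.19162756863804, 'cx': 327.7800351899591, 'cy': 236.4297871064705, 'k1': -0.021865278600221874, 'xyz': array([ 1.20294418, -0.13594484,  0.89695009]), 'rotation': array([0.64627289, 0.50422999, 1.25895883])}
top {'fov_y': 53.26435437499234, 'cx': 316.5399258870006, 'cy': 240.30153962693223, 'k1': -0.0170478520283969, 'xyz': array([0.2965356 , 0.03834779, 1.10755383]), 'rotation': array([ 0.17432602, -0.1696508 , -1.47856617])}
wrist {'fov_y': 68.5549619240414, 'cx': 320.3124316624026, 'cy': 249.94016002663156, 'k1': -0.028229148846636812, 'T_tool_cam': array([[ 8.33042938e-05,  9.45710002e-01,  3.25011668e-01,
         8.37664236e-02],
       [ 9.99999967e-01, -1.47760700e-09, -2.56307394e-04,
        -3.27979132e-04],
       [-2.42391986e-04,  3.25011679e-01, -9.45709971e-01,
        -1.42378536e-01],
       [ 0.00000000e+00,  0.00000000e+00,  0.00000000e+00,
         1.00000000e+00]])}
```

View pics/scene0.png

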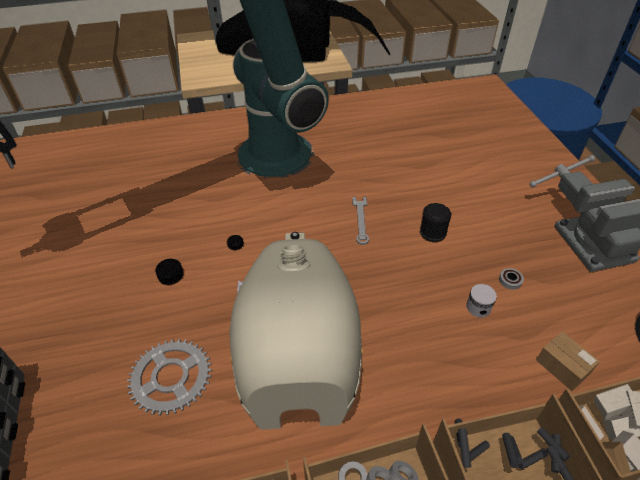

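View pics/top0.png

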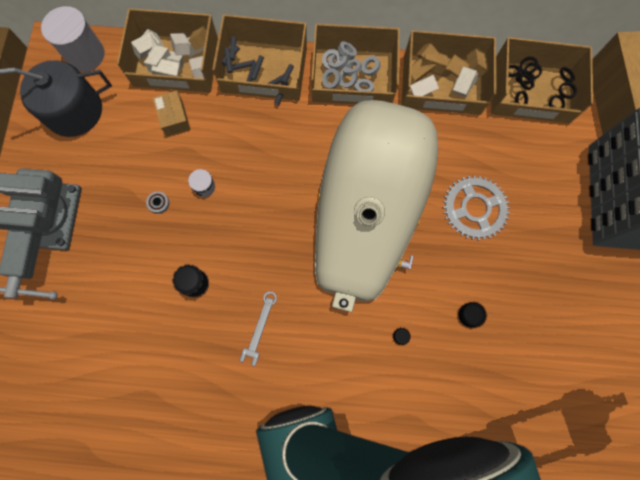

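```bash
cat > h.py <<'E'
from workcell import bot
import cv2,numpy as np
from scipy.spatial.transform import Rotation as R
def Ttool(s):
    T=np.eye(4);T[:3,:3]=R.from_rotvec(s["tcp_rot"]).as_matrix();T[:3,3]=s["tool_pos"];return T
def cam(n,s=None):
    p=bot.camera_params(n);f=240/np.tan(np.radians(p["fov_y"])/2)
    if n=="wrist": T=Ttool(s)@p["T_tool_cam"]
    else:
        T=np.eye(4);T[:3,:3]=R.from_rotvec(p["rotation"]).as_matrix();T[:3,3]=p["xyz"]
    return dict(K=np.array([[f,0,p["cx"]],[0,f,p["cy"]],[0,0,1]]),D=np.array([p["k1"],0,0,0.]),T=T)
def rays(c,uv):
    n=cv2.undistortPoints(np.array(uv,float).reshape(-1,1,2),c["K"],c["D"]).reshape(-1,2)
    return c["T"][:3,3],np.c_[n[:,0],-n[:,1],-np.ones(len(n))]@c["T"][:3,:3].T   # scale = depth
def onplane(c,uv,z):
    o,d=rays(c,uv);return o+d*((z-o[2])/d[:,2])[:,None]
def atdepth(c,uv,dep):
    o,d=rays(c,uv);return o+d*np.array(dep)[:,None]
def proj(c,P):
    P=np.array(P,float).reshape(-1,3);q=(P-c["T"][:3,3])@c["T"][:3,:3];q=q*[1,-1,-1]
    return cv2.projectPoints(q,np.zeros(3),np.zeros(3),c["K"],c["D"])[0].reshape(-1,2)
def tri(o1,d1,o2,d2):
    A=np.c_[d1,-d2];t=np.linalg.lstsq(A,o2-o1,rcond=None)[0]
    a=o1+d1*t[0];b=o2+d2*t[1];return (a+b)/2,np.linalg.norm(a-b)
E
python3 - <<'E'
from h import *
cs,ct=cam("scene"),cam("top")
for nm,n,c in(("scene",(140,190,250,295),cs),("top",(450,495,295,335),ct)):
    p=cv2.imread(f"pics/{nm}0.png");d=np.load(f"pics/{nm}0d.npy")
    x0,x1,y0,y1=n
    m=(p[y0:y1,x0:x1].max(2)<60);v,u=np.nonzero(m)
    uv=np.c_[u+x0,v+y0];de=d[uv[:,1],uv[:,0]];k=de>0
    P=atdepth(c,uv[k],de[k]);print(nm,len(uv),uv.mean(0),P.min(0),P.max(0))
    t=P[(P[:,2]>.024)&(P[:,2]<.036)];print((t.min(0)+t.max(0))/2,t.max(0)-t.min(0))
# tank from top depth
d=np.load("pics/top0d.npy");v,u=np.mgrid[90:310,300:450];uv=np.c_[u.ravel(),v.ravel()];de=d[uv[:,1],uv[:,0]]
P=atdepth(ct,uv,de);k=(P[:,2]>.03)&(de>0);P=P[k];print("tank",P.min(0),P.max(0))
n=P[np.abs(uv[k]-[369,212]).max(1)<18];
print("neck top z",np.sort(n[:,2])[-20:])
r=n[n[:,2]>n[:,2].max()-.012];print(r.mean(0),len(r))
# bulk symmetric axis of tank: slices
q=P[:,:2]-P[:,:2].mean(0);w,V=np.linalg.eigh(q.T@q);print("axis",V[:,1],np.degrees(np.arctan2(V[1,1],V[0,1])))
print("home in images")
E
```

```text
scene 566 [169.12720848 271.35335689] [ 0.37916595 -0.33971476  0.00044724] [ 0.43556277 -0.28166962  0.03607421]
[ 0.40736436 -0.31070822  0.02995344] [0.05639681 0.05801307 0.01176318]
top 538 [471.69888476 314.67843866] [ 0.37171169 -0.33837864 -0.00145005] [ 0.42637363 -0.2841533   0.03822417]
[ 0.3991021  -0.31166426  0.0297288 ] [0.05454304 0.05342876 0.01132129]
tank [ 0.38504761 -0.24549424  0.03000279] [0.9419257  0.09472293 0.2276708 ]
neck top z [0.20259872 0.20260546 0.20278713 0.20279957 0.20300117 0.2032316
 0.20364265 0.20367005 0.20369487 0.2038453  0.20396566 0.20397816
 0.20402083 0.2043239  0.20447884 0.20466394 0.20490819 0.20532217
 0.20556009 0.20656012]
[ 0.57492868 -0.05140208  0.19946323] 110
axis [-0.98928077  0.1460259 ] 171.6033088726206
home in images
```

```bash
cat >> h.py <<'E'
def rel(s,pos,Rm):
    """move (mm, deg rotvec) in tool axes to reach pose"""
    T=Ttool(s);return np.round(T[:3,:3].T@(np.array(pos)-T[:3,3])*1000,1),np.round(np.degrees(R.from_matrix(T[:3,:3].T@Rm).as_rotvec()),2)
E
python3 - <<'E'
from h import *
s=bot.read_state();T=Ttool(s);print(np.round(T,3))
# target: above cap, x axis of tool away from robot? keep j6 about 0
p=np.array([.404,-.311]);a=np.arctan2(p[1],p[0]);print(np.degrees(a))
yaw0=np.arctan2(T[1,0],T[0,0]);print("tool x yaw",np.degrees(yaw0), "q1",np.degrees(s["q"][0]))
Rm=R.from_euler("z",a-s["q"][0]).as_matrix()@T[:3,:3]
print(rel(s,[*p,.16],Rm))
E
```

```text
[[ 0.928  0.373 -0.001  0.252]
 [ 0.373 -0.928  0.002 -0.626]
 [ 0.    -0.002 -1.     0.23 ]
 [ 0.     0.     0.     1.   ]]
-37.58914779672567
tool x yaw 21.92981945315039 q1 -70.18350927040018
(array([ 258.6, -234.8,   70.6]), array([  0.  ,  -0.07, -32.59]))
```

Request:
{"fn": "arm_command", "kwargs": {
  "targets": "30 -27 8 0 0 -5 1; 65 -60 18 0 0 -10 1; 100 -90 28 0 0 -15 1; 130 -118 36 0 0 -20 1; 160 -146 45 0 0 -25 1; 190 -172 54 0 0 -30 1; 225 -204 63 0 0 -32.6 1; 259 -235 71 0 0 -32.6 1; 259 -235 71 0 0 -32.6 1; 259 -235 71 0 0 -32.6 1"
}}

```text
time: 0.93
tool_pos: [0.4048, -0.3064, 0.1583]
tcp_rot: [-2.785, -1.443, 0.0]
wrist_force: [0.6, 0.5, 0.2]
width: 1.002
```

```bash
cat > look.py <<'E'
from h import *
import sys
s=bot.read_state();p,d=bot.read_camera("wrist");n=sys.argv[1]
cv2.imwrite(f"pics/{n}.png",p);np.save(f"pics/{n}d.npy",d);np.save(f"pics/{n}s.npy",s,allow_pickle=True)
print(s["time"],s["tool_pos"],np.degrees(s["q"]).round(1),s["wrist_force"])
E
python3 look.py w1
```

```text
0.9333 [ 0.40482528 -0.30637376  0.15834205] [-4.000e+01  5.000e-01  1.164e+02  1.000e-01  6.330e+01 -4.800e+00] [0.60717161 0.51182715 0.18835729]
```

View pics/w1.png

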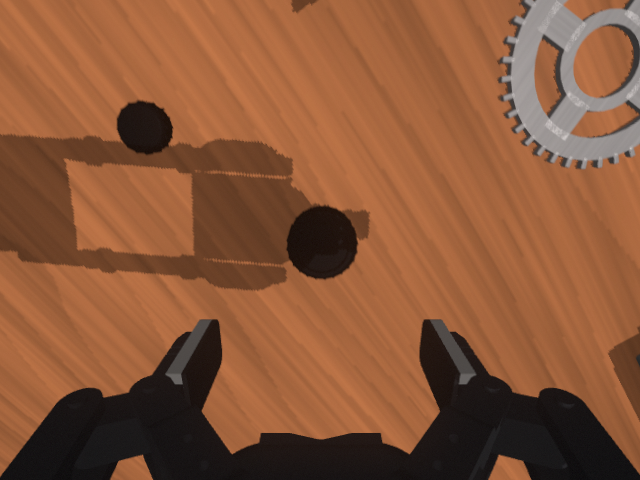

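Run:
```python
from h import *
s=np.load("pics/w1s.npy",allow_pickle=True).item();c=cam("wrist",s)
p=cv2.imread("pics/w1.png");m=(p.max(2)<48).astype(np.uint8)
n,l,st,ce=cv2.connectedComponentsWithStats(m)
for i in range(1,n):
    if st[i,4]>300: print(st[i],ce[i])
i=l[242,322];v,u=np.nonzero(l==i);uv=np.c_[u,v]
cn=cv2.findContours((l==i).astype(np.uint8),0,1)[0][0].reshape(-1,2)
h=cn
for z in(0,.016,.032):
    P=onplane(c,h,z);(x,y),r=cv2.minEnclosingCircle(P[:,:2].astype(np.float32));print(z,x,y,r)
# analytic: projected silhouettes of cylinder, centre search by lsq on hull area extents
from scipy.optimize import least_squares
th=np.linspace(0,2*np.pi,72,endpoint=False)
def ext(xy):
    P=np.r_[[[xy[0]+.0295*np.cos(t),xy[1]+.0295*np.sin(t),z] for z in(0,.032) for t in th]]
    q=proj(c,P);return np.r_[q.min(0),q.max(0)]
b=st[i];t=np.array([b[0]-.5+.0,b[1]-.5,b[0]+b[2]-.5,b[1]+b[3]-.5])
r=least_squares(lambda x:ext(x)-t,[.4,-.31],x_scale=.01,diff_step=1e-3);print(r.x,r.fun)
xy=r.x
T=Ttool(s);print("jaw dir (tool y)",T[:2,1])
print(rel(s,[*xy,.02],T[:3,:3]))
```

```text
[ 118  102   54   52 2175] [144.27586207 127.37563218]
[ 287  207   70   72 3881] [321.45452203 242.26642618]
[    0   320   640   160 43988] [320.24015641 432.18934709]
0 0.3978188931941986 -0.3173598349094391 0.033770397305488586
0.016 0.40076494216918945 -0.313144713640213 0.031980060040950775
0.032 0.40371108055114746 -0.3089296221733093 0.03018965758383274
[ 0.40127323 -0.3117089 ] [-1.62085297 -2.73840313  1.61641505  2.96307627]
jaw dir (tool y) [ 0.81681939 -0.57687876]
(array([ -6.7,   0.7, 138.3]), array([0., 0., 0.]))
```

Request:
{"fn": "arm_command", "kwargs": {
  "targets": "-7 1 30 0 0 0 1; -7 1 65 0 0 0 1; -7 1 100 0 0 0 1; -7 1 125 0 0 0 1; -7 1 145 0 0 0 1; -7 1 155 0 0 0 1; -7 1 157 0 0 0 1; -7 1 157 0 0 0 1",
  "newtons": 40
}}

```text
time: 1.65
tool_pos: [0.401, -0.3183, 0.0031]
tcp_rot: [-2.792, -1.438, 0.001]
wrist_force: [0.0, -1.4, -0.2]
width: 1.002
```

```bash
python3 look.py w2; python3 -c "
from h import *
s=bot.read_state();T=Ttool(s);print(T[:3,:3].T@(np.array([.4013,-.3117,0])-T[:3,3])*1000,s['wrist_force'])"
```

```text
1.65 [ 0.40101387 -0.31830815  0.00308825] [-41.2  12.6 122.3  -0.   45.1  -5.7] [ 0.01945193 -1.41325778 -0.19403896]
[ 5.49187506 -4.57864711  4.096226  ] [0.27139882 0.38764132 0.19090955]
```

View pics/w2.png

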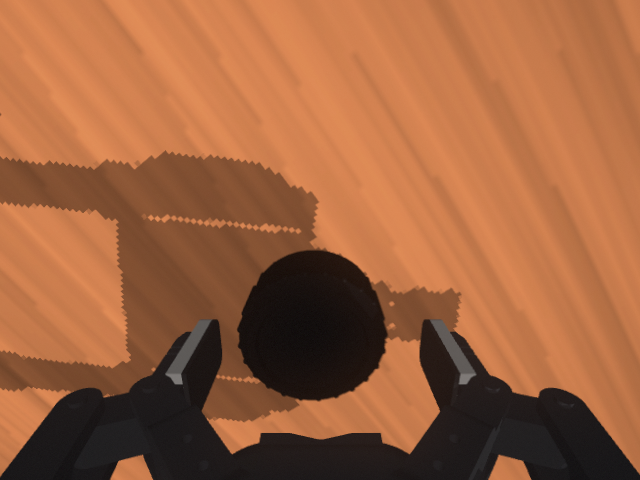

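```bash
cat > capfit.py <<'E'
from h import *
import sys
from scipy.optimize import least_squares
n=sys.argv[1];u0,v0=int(sys.argv[2]),int(sys.argv[3])
s=np.load(f"pics/{n}s.npy",allow_pickle=True).item();c=cam("wrist",s)
p=cv2.imread(f"pics/{n}.png");m=(p.max(2)<48).astype(np.uint8)
_,l,st,ce=cv2.connectedComponentsWithStats(m);b=st[l[v0,u0]]
t=np.array([b[0]-.5,b[1]-.5,b[0]+b[2]-.5,b[1]+b[3]-.5]);print(t)
th=np.linspace(0,2*np.pi,72,endpoint=False)
def ext(xy):
    P=np.r_[[[xy[0]+.0295*np.cos(t),xy[1]+.0295*np.sin(t),z] for z in(0,.032) for t in th]]
    q=proj(c,P);return np.r_[q.min(0),q.max(0)]
r=least_squares(lambda x:ext(x)-t,[.4,-.31],x_scale=.01,diff_step=1e-3);print(r.x,r.fun)
s2=bot.read_state();T=Ttool(s2);print("rel mm",T[:3,:3].T@(np.array([*r.x,0])-T[:3,3])*1000)
print(s["joint_vel"].round(3))
E
python3 capfit.py w2 312 325; python3 capfit.py w1 322 242
```

```text
[237.5 250.5 386.5 399.5]
[ 0.40228228 -0.31057443] [-3.93658504 -6.16662318  3.92106181  7.7319268 ]
rel mm [ 6.97864612 -4.43267586  4.09606095]
[ 0.007 -0.031 -0.023  0.001  0.006  0.002]
[286.5 206.5 356.5 278.5]
[ 0.40127126 -0.31170909] [-1.62068815 -2.73821922  1.61624634  2.96286529]
rel mm [ 5.46778812 -4.59676746  4.09620825]
[-0.06   0.011 -0.042 -0.051 -0.006 -0.062]
```

Request:
{"fn": "arm_command", "kwargs": {
  "targets": "6.5 -4.5 2 0 0 0 1; 6.5 -4.5 3 0 0 0 1; 6.5 -4.5 3 0 0 0 1;6.5 -4.5 3 0 0 0 0.6; 6.5 -4.5 3 0 0 0 0.6; 6.5 -4.5 3 0 0 0 0.6; 6.5 -4.5 3 0 0 0 0.6; 6.5 -4.5 3 0 0 0 0.6",
  "newtons": 40
}}

```text
time: 2.37
tool_pos: [0.4019, -0.31, 0.0011]
tcp_rot: [2.792, 1.439, 0.0]
wrist_force: [-0.9, 1.1, 5.2]
width: 0.673
```

```bash
python3 look.py w3;python3 -c "
from h import *
print(bot.read_state())"
```

```text
2.3667 [ 0.40186648 -0.31002822  0.00113574] [-40.5  12.3 122.9   0.   44.7  -5. ] [-0.92435033  1.11363232  5.22760011]
{'time': 2.4167, 'q': array([-7.06208308e-01,  2.14915557e-01,  2.14588368e+00,  1.32460327e-04,
        7.80070483e-01, -8.74278985e-02]), 'joint_vel': array([-1.04322154e-04, -5.49297334e-04,  6.07994191e-05, -3.56963468e-03,
       -2.15428628e-03,  6.01564957e-04]), 'joint_torque': array([ -0.33883832, -36.85059428, -26.19234502,  -0.08639479,
        -0.5538361 ,   0.03694435]), 'tool_pos': array([ 0.40189278, -0.31002722,  0.00113266]), 'tcp_rot': array([2.79185027e+00, 1.43916460e+00, 5.65606661e-04]), 'wrist_force': array([-0.19061232,  1.59921371,  5.20250182]), 'torque': array([0.19776418, 0.18920267, 0.00699566]), 'width': 0.6779321140217707}
```

View pics/w3.png

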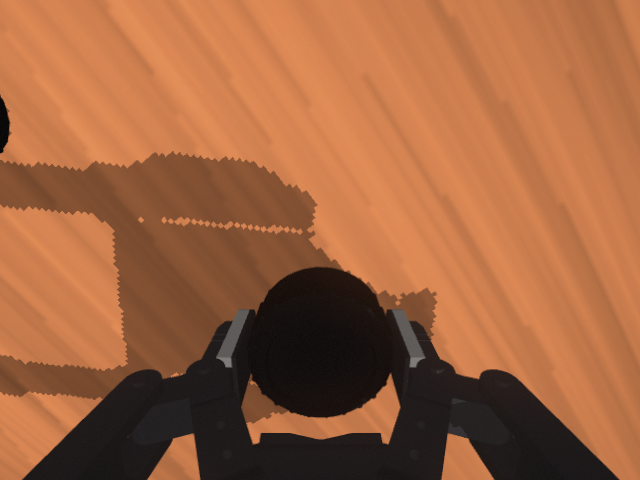

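Request:
{"fn": "arm_command", "kwargs": {
  "targets": "0 0 -5 0 0 0 0.6; 0 0 -15 0 0 0 0.6; 0 0 -40 0 0 0 0.6; 0 0 -75 0 0 0 0.6; 0 0 -115 0 0 0 0.6; 0 0 -155 0 0 0 0.6; 0 0 -195 0 0 0 0.6; 0 0 -235 0 0 0 0.6; 0 0 -270 0 0 0 0.6; 0 0 -270 0 0 0 0.6"
}}

```text
time: 3.25
tool_pos: [0.4049, -0.3127, 0.2807]
tcp_rot: [2.779, 1.432, 0.01]
wrist_force: [1.7, -0.2, -0.2]
width: 0.674
```

```bash
cat >> h.py <<'E'
def neckR(psi,tool=True):
    c,s_=np.cos(psi),np.sin(psi);h=np.sqrt(3)/2
    n=np.array([-.5*c,-.5*s_,h]);x=np.array([h*c,h*s_,.5]);y=np.cross(n,x)
    return np.c_[y,x,-n] if tool else np.c_[x,y,n]
E
python3 - <<'E'
from h import *
s=bot.read_state();print(s["tool_pos"],s["width"],s["wrist_force"])
Rm=neckR(np.radians(-8.4));print(Rm)
rim=np.array([.575,-.051,.198]);print(rel(s,rim-Rm@[.07,0,.06],Rm))
E
```

```text
[ 0.40486343 -0.31272581  0.28070066] 0.6737169066808094 [ 1.70477771 -0.18739975 -0.16757416]
[[ 0.14608303  0.85673497  0.49463617]
 [ 0.98927233 -0.12651161 -0.07304151]
 [ 0.          0.5        -0.8660254 ]]
(array([235.9,  -8.7,  30.3]), array([-28.55,   7.37, -26.34]))
```

Request:
{"fn": "arm_command", "kwargs": {
  "targets": "35 -1 0 -4 1 -4 0.6; 70 -2 0 -8 2 -8 0.6; 105 -3 0 -12 3 -12 0.6; 140 -5 5 -17 4.5 -16 0.6; 175 -6 10 -22 6 -20 0.6; 210 -8 20 -26 7 -24 0.6; 236 -9 30 -28.6 7.4 -26.3 0.6; 236 -9 30 -28.6 7.4 -26.3 0.6; 236 -9 30 -28.6 7.4 -26.3 0.6; 236 -9 30 -28.6 7.4 -26.3 0.6"
}}

```text
time: 4.08
tool_pos: [0.5311, -0.1125, 0.241]
tcp_rot: [2.062, 1.775, 0.473]
wrist_force: [0.2, -0.4, -0.4]
width: 0.67
```

```bash
python3 look.py w4
```

```text
4.0833 [ 0.53110781 -0.11252539  0.24102686] [-17.8 -18.1 128.    7.6  41.4 -13.6] [ 0.21686953 -0.36333214 -0.37016574]
```

View pics/w4.png

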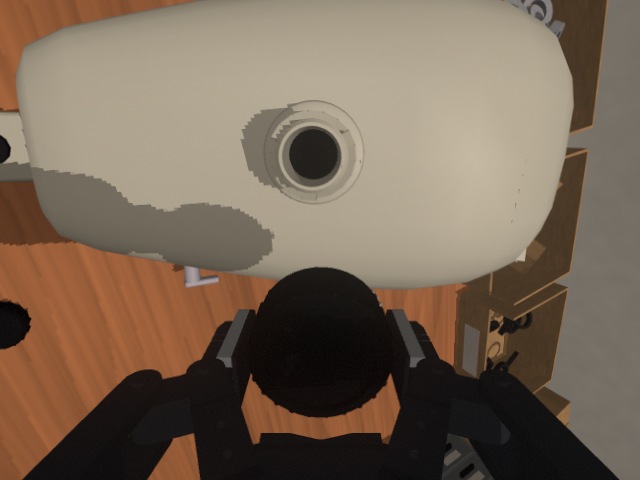

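Run:
```python
from h import *
p=cv2.imread("pics/w4.png")[90:220,240:390];cv2.imwrite("pics/w4n.png",cv2.resize(p,None,fx=4,fy=4,interpolation=2))
t=cv2.imread("pics/top0.png")
a=cv2.resize(t[185:315,310:430],None,fx=4,fy=4,interpolation=2)
b=cv2.resize(cv2.imread("pics/scene0.png")[215:285,255:335],None,fx=4,fy=4,interpolation=2)
b=cv2.copyMakeBorder(b,0,a.shape[0]-b.shape[0],0,0,0);o=np.hstack([a,b]);print(o.shape);cv2.imwrite("pics/ab.png",o[:, :800])
```

```text
(520, 800, 3)
```

View pics/w4n.png

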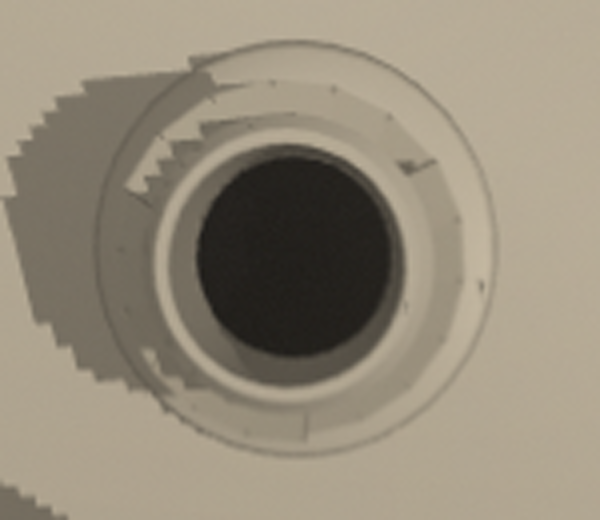

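View pics/ab.png

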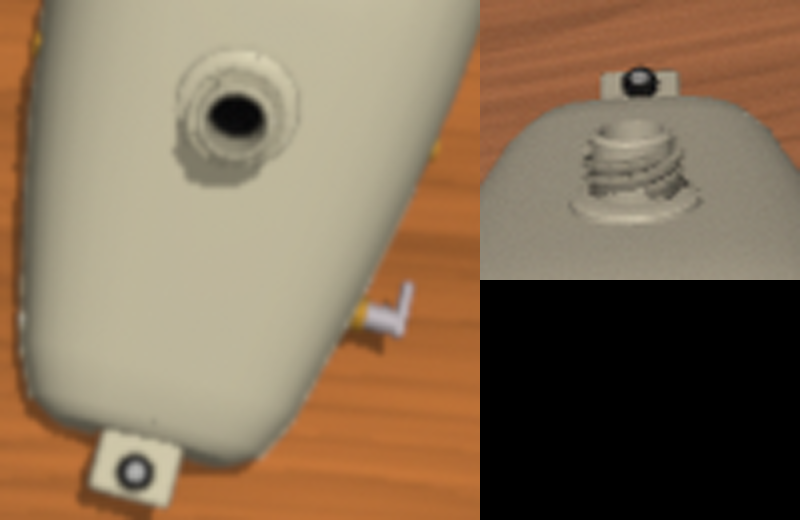

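Run:
```python
from h import *
s=np.load("pics/w4s.npy",allow_pickle=True).item();c={"w":cam("wrist",s),"s":cam("scene"),"t":cam("top")}
print("vel",s["joint_vel"].round(3))
def ml(obs):
    A=np.zeros((3,3));b=np.zeros(3)
    for k,uv in obs:
        o,d=rays(c[k],[uv]);d=d[0]/np.linalg.norm(d[0]);M=np.eye(3)-np.outer(d,d);A+=M;b+=M@o
    X=np.linalg.solve(A,b);return X,[np.round(proj(c[k],X)[0]-uv,1) for k,uv in obs]
rim=[("w",(309.6,156.1)),("s",(293.9,248.1)),("t",(368.8,213.4))]
print(ml(rim));print(ml(rim[:2]),ml(rim[::2]),ml(rim[1:]))
X=ml(rim)[0]
B=ml([("s",(294.9,235.6)),("t",(343.3,302.6))]);print("bolt",B)
v=X-B[0];print("yaw",np.degrees(np.arctan2(v[1],v[0])))
# depth plane around the neck
d=np.load("pics/w4d.npy");vv,uu=np.mgrid[60:250,180:450];uv=np.c_[uu.ravel(),vv.ravel()];de=d[uv[:,1],uv[:,0]]
P=atdepth(c["w"],uv,de)
for psi in(-6,-8.4,-11):
    Rn=neckR(np.radians(psi),False);q=(P-X)@Rn;k=(de>0)&(np.hypot(q[:,0],q[:,1])<.06)&(np.hypot(q[:,0],q[:,1])>.034)&(q[:,2]<-.025)
    C=np.linalg.lstsq(np.c_[q[k,:2],np.ones(k.sum())],q[k,2],rcond=None)[0];print(psi,k.sum(),C[:2]/np.pi*180,C[2])
    C=np.linalg.lstsq(np.c_[q[k,:2],q[k,0]**2,q[k,1]**2,q[k,0]*q[k,1],np.ones(k.sum())],q[k,2],rcond=None)[0];print(C[:2]/np.pi*180,C)
# rim depth
rr=np.hypot(uv[:,0]-309.6,uv[:,1]-156.1);k=(rr>26.5)&(rr<30)&(de>0);print("rim ring",P[k].mean(0),np.std(de[k]),np.median(de[k]))
# base ring pixel consistency
for psi in(-5,-7,-9,-11,-13): print(psi,proj(c["w"],X-neckR(np.radians(psi),False)[:,2]*.036))
```

```text
vel [-0.02   0.004 -0.025  0.001 -0.005 -0.   ]
(array([ 0.56391732, -0.04580547,  0.19295141]), [array([ 3.8, -0.2]), array([-1.4,  0.3]), array([-1.6,  0.8])])
(array([ 0.56248522, -0.04426787,  0.19172625]), [array([ 0. , -2.7]), array([-0.7,  0. ])]) (array([ 0.57244915, -0.04977971,  0.17112725]), [array([-0.1,  1.9]), array([-0.5, -0.2])]) (array([ 0.56552135, -0.04595643,  0.19534942]), [array([-1.4,  0. ]), array([-1.3, -0.3])])
bolt (array([ 0.39932359, -0.01669468,  0.05413595]), [array([-0.8,  0. ]), array([-0.9, -0.2])])
yaw -10.029866744631686
-6 18921 [-0.06156933 -2.15269403] -0.033349920560994784
[-0.06172775 -2.20677448] [-0.00107735 -0.03851548 -0.06331668 -1.01020339 -0.12382882 -0.03216807]
-8.4 18987 [-0.0025103  -0.89418897] -0.033343305113582807
[-0.0009489  -0.91932436] [-1.65615024e-05 -1.60452370e-02 -6.13729389e-02 -1.02006397e+00
 -5.65454624e-02 -3.21422968e-02]
-11 19075 [0.00516107 0.47438587] -0.03335311692097791
[0.00819058 0.47880639] [ 1.42952593e-04  8.35674794e-03 -6.29594345e-02 -1.03110910e+00
  1.78361559e-02 -3.21273341e-02]
rim ring [ 0.5668348  -0.04695512  0.1833019 ] 0.008992059 0.19868562
-5 [[315.03515042 150.52949801]]
-7 [[315.08055876 151.5459455 ]]
-9 [[315.09570533 152.56256941]]
-11 [[315.08065139 153.57826812]]
-13 [[315.03548661 154.59194657]]
```

Run:
```python
from h import *
s=np.load("pics/w4s.npy",allow_pickle=True).item();c=cam("wrist",s)
print(onplane(c,[(309.6,156.1)],.196), onplane(cam("scene"),[(293.9,248.1)],.196), onplane(cam("top"),[(368.8,213.4)],.196))
s=bot.read_state();Rm=neckR(np.radians(-10.1))
rim=np.array([.562,-.0445,.196]);print(s["tool_pos"],rel(s,rim-Rm@[.057,0,.022],Rm),rel(s,s["tool_pos"],Rm))
```

```text
[[ 0.5600771  -0.04502623  0.196     ]] [[ 0.56669547 -0.04346195  0.196     ]] [[ 0.56486981 -0.04849811  0.196     ]]
[ 0.53152553 -0.1131097   0.24160306] (array([15.5, -6.6, 26.9]), array([-0.66, -1.23,  1.16])) (array([0., 0., 0.]), array([-0.66, -1.23,  1.16]))
```

Request:
{"fn": "arm_command", "kwargs": {
  "targets": "5 -2 9 -0.3 -0.6 0.6 0.6; 10 -4 18 -0.6 -1.2 1.2 0.6; 15 -6 26 -0.7 -1.2 1.2 0.6; 15 -6 26 -0.7 -1.2 1.2 0.6; 15 -6 26 -0.7 -1.2 1.2 0.6; 15 -6 26 -0.7 -1.2 1.2 0.6; 15 -6 26 -0.7 -1.2 1.2 0.6"
}}

```text
time: 4.72
tool_pos: [0.5412, -0.099, 0.2157]
tcp_rot: [2.072, 1.735, 0.466]
wrist_force: [0.4, 0.1, -0.9]
width: 0.675
```

```bash
python3 look.py w5; python3 -c "
from h import *
p=cv2.imread('pics/w5.png')[110:440,200:440];cv2.imwrite('pics/w5n.png',cv2.resize(p[:200],None,fx=3,fy=3,interpolation=2))"
```

```text
4.7167 [ 0.54116438 -0.09902289  0.21571921] [-14.3 -16.3 129.7   3.6  36.7  -6.5] [ 0.35225387  0.05242768 -0.85690084]
```

View pics/w5.png

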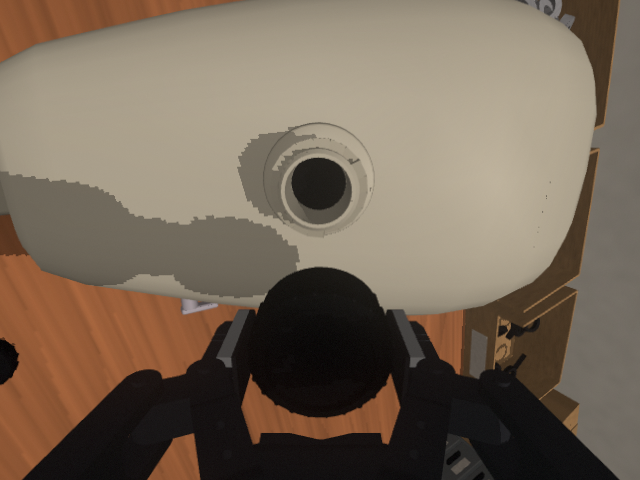

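View pics/w5n.png

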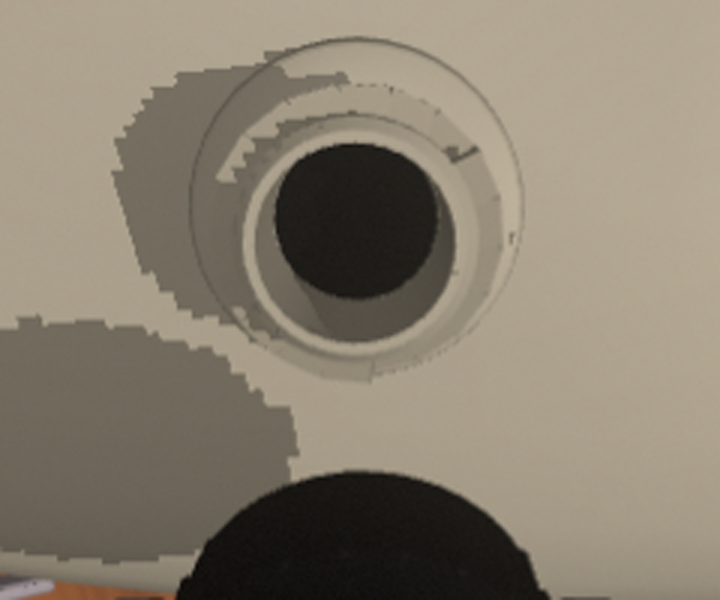

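Run:
```python
from h import *
s=np.load("pics/w5s.npy",allow_pickle=True).item();c=cam("wrist",s);T=Ttool(s)
print("vel",s["joint_vel"].round(3))
X=onplane(c,[(316,190.5)],.196)[0];print("rim",X)
for z in (.194,.198):print(onplane(c,[(316,190.5)],z)[0])
print("tool frame",(T[:3,:3].T@(X-T[:3,3])*1000))
for psi in(-9,-10.1,-11.2): print(psi,proj(c,X-neckR(np.radians(psi),False)[:,2]*.036), rel(s,s["tool_pos"],neckR(np.radians(psi)))[1])
d=np.load("pics/w5d.npy");vv,uu=np.mgrid[90:260,220:420];uv=np.c_[uu.ravel(),vv.ravel()];de=d[uv[:,1],uv[:,0]];P=atdepth(c,uv,de)
for psi in(-8,-10,-12):
    q=(P-X)@neckR(np.radians(psi),False);r=np.hypot(q[:,0],q[:,1]);k=(de>0)&(r<.06)&(r>.036)&(q[:,2]<-.025)
    C=np.linalg.lstsq(np.c_[q[k,:2],np.ones(k.sum())],q[k,2],rcond=None)[0];print(psi,C[:2]/np.pi*180,C[2], np.median(q[k&(r<.04),2]))
m=(q[:,2]>-.006)&(r<.022)&(de>0);print("rim pts",m.sum(),q[m].mean(0),np.percentile(q[m,2],[10,50,90]),(q[m].min(0)+q[m].max(0))/2)
```

```text
vel [ 0.001 -0.003  0.001 -0.002 -0.003  0.004]
rim [ 0.55975216 -0.04443662  0.196     ]
[ 0.56079406 -0.0450067   0.194     ]
[ 0.55871026 -0.04386653  0.198     ]
tool frame [56.98062366 -2.35116271 21.48706873]
-9 [[316.64266741 179.34826266]] [ 0.03  0.5  -0.99]
-10.1 [[316.65026488 179.96678455]] [ 0.03 -0.05 -0.04]
-11.2 [[316.64760818 180.58545654]] [ 0.03 -0.6   0.91]
-8 [ 0.0029129  -1.19986551] -0.03798374835664246 -0.03777241799846783
-10 [ 0.02548896 -0.18852101] -0.03797611829982145 -0.03779486858356944
-12 [0.01720446 0.8209918 ] -0.037979918334790384 -0.037724166797816025
rim pts 2041 [ 0.00089152  0.00016681 -0.00191861] [-0.00362605 -0.00169664 -0.00051464] [ 0.00088    -0.00064072 -0.00248461]
```

Run:
```python
from h import *
s=np.load("pics/w5s.npy",allow_pickle=True).item();c=cam("wrist",s);T=Ttool(s)
th=np.linspace(0,2*np.pi,180)
for dx in(-2,-1,0,1):
    for h in (1,-31):
        P=np.c_[dx/1e3+.0295*np.cos(th),.0295*np.sin(th),np.full(180,h/1e3)]@T[:3,:3].T+T[:3,3]
        q=proj(c,P);print(dx,h,q.min(0).round(1),q.max(0).round(1))
p=cv2.imread("pics/w5.png");print(p[258:276,318:324].max(2).max(1), p[405:425,320].max(1), p[345,238:262].max(1),p[345,380:400].max(1))
```

```text
-2 1 [257.7 265.5] [384.5 376.6]
-2 -31 [243.7 298.9] [398.9 428.2]
-1 1 [257.6 263.4] [384.6 374.9]
-1 -31 [243.5 296.3] [399.1 426.3]
0 1 [257.5 261.3] [384.7 373.2]
0 -31 [243.3 293.8] [399.3 424.4]
1 1 [257.3 259.1] [384.8 371.6]
1 -31 [243.1 291.2] [399.5 422.5]
[167 168 167 167 166 166 166 166 144  87  29  27  27  27  27  28  27  26] [ 18  16  15  15  15  16  17  21  18  19  19  18  89 127 134 133 132 132
 132 130] [22 24 21 19 20 17 18 18 21 18 17 17 14 17 15 14 14 16 13 15 14 13 14 16] [14 20 16 18 16 16 15 18 19 16 17 17 19 23 21 23 19 20 22 21]
```

Request:
{"fn": "arm_command", "kwargs": {
  "targets": "15 0 0 0 0 0 0.6; 30 -1 0 0 0 0 0.6; 45 -1.5 5 0 0 0 0.6; 57 -1.9 10 0 0 0 0.6; 57 -1.9 14 0 0 0 0.6; 57 -1.9 14 0 0 0 0.6; 57 -1.9 14 0 0 0 0.6; 57 -1.9 14 0 0 0 0.6"
}}

```text
time: 5.43
tool_pos: [0.556, -0.0438, 0.2021]
tcp_rot: [2.073, 1.735, 0.466]
wrist_force: [-0.1, -0.2, -0.3]
width: 0.676
```

```bash
cat > st.py <<'E'
from h import *
s=bot.read_state();T=Ttool(s);Rn=neckR(np.radians(-10.1),False);X=np.array([.5605,-.0449,.1945])
print("t",s["time"],"q",np.degrees(s["q"]).round(1),"w",round(s["width"],3))
print("F tool",(T[:3,:3].T@s["wrist_force"]).round(2),"M tool",(T[:3,:3].T@s["torque"]).round(3))
print("tcp in neck mm",((s["tool_pos"]-X)@Rn*1000).round(2),"tilt",rel(s,s["tool_pos"],T[:3,:3])[1], "axis err deg",np.degrees(np.arccos(np.clip(-T[:3,2]@Rn[:,2],-1,1))).round(2))
E
python3 st.py
python3 - <<'E'
from h import *
p,d=bot.read_camera("scene");cv2.imwrite("pics/s6.png",cv2.resize(p[170:290,220:380],None,fx=5,fy=5,interpolation=2))
E
```

```text
t 5.4333 q [ -5.7 -14.3 129.7  -3.7  34.7   6.9] w 0.676
F tool [-0.17 -0.19  0.26] M tool [ 0.301 -0.011  0.018]
tcp in neck mm [-0.23  0.24  8.91] tilt [0. 0. 0.] axis err deg 0.05
```

View pics/s6.png

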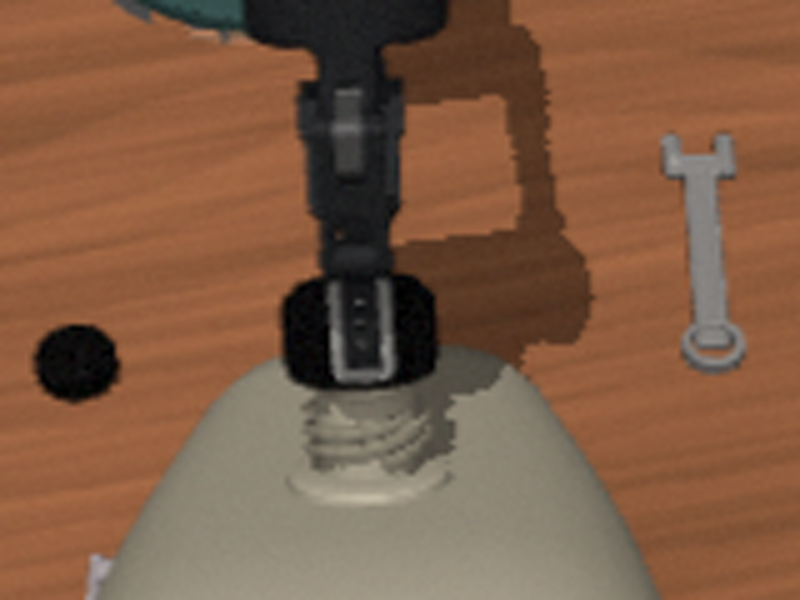

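Run:
```python
from h import *
s=bot.read_state();T=Ttool(s);c=cam("scene");Rn=neckR(np.radians(-10.1),False)
f=lambda v:(T[:3,3]+T[:3,:3]@np.array(v)/1e3)
print("cap mid/under/top",proj(c,[f([0,0,-15]),f([0,0,1]),f([0,0,-31])]))
X=np.array([.5605,-.0449,.1945]);print("rim,base",proj(c,[X,X-.036*Rn[:,2]]))
# measured silhouettes
p=bot.read_camera("scene")[0]
g=p.max(2)
for v in(230,235,238,240,243): print(v,g[v,270:315])
o=cv2.imread("pics/scene0.png").astype(int)
for v in (246,249,252,256): print(v,o[v,278:312].max(1))
```

```text
cap mid/under/top [[291.98949013 234.32121662]
 [292.43943747 242.40907976]
 [291.53566788 226.15626335]]
rim,base [[292.56010352 246.43133034]
 [293.54164981 264.27118182]]
230 [163 165 165 164 161 160  91   4   7  14  14   8   9   9   6  61  90  76
  39  21  24  81  60  28  23  52  90  82  41  11  11   8  13   6  12  11
  16  80  93  93  92  91  92  91  90]
235 [154 156 159 161 160 134  70   7  13   4   7   7  13  15   1  33  85  98
  60  36  35  26  23  30  35  44  89  99  52   7  17  14  13   7  11  14
   5  53  76  79  79  79  79  79  84]
238 [150 149 149 148 149 148  83  11  10   8   8  12  18  16   9   8 116 134
  84  37  29  54  55  40  32  30  87 127  81  24  11   8   1  12  13   6
   5  35  77  87  86  86  87  85  86]
240 [146 146 147 146 147 146  90  26   8   8   7  13   4  15   7  14  89 127
  85  37  33  34  33  30  30  31 116 137  83  21  12  10   5  12  11  10
   3  35  68  76  75  78  78  75  74]
243 [135 123 124 130 133 137 119  60  13   9  11  10   9   7  11  15  86 127
 102  55  37  44  50  48  48  51  74 126  95  40  10  10   6  11  11   9
   9  71  83  81  81  83  81  84  80]
246 [144 145 142 144 144 143 142 128 131 134 143 149 157 163 165 165 166 163
 161 155 148 138 130 140 143 143 141 142 143 142 144 144 142 142]
249 [142 142 143 142 139 146 153 146 136 137 145 152 156 161 165 168 167 162
 155 159 159 162 159 151 124 115 132 141 144 142 141 143 145 143]
252 [142 144 149 153 140 121 127 138 146 150 155 160 162 163 163 165 160 160
 157 152 145 137 132 121 104 120 138 127 136 143 143 144 145 142]
256 [143 141 129 110 115 116 131 137 137 132 143 145 146 144 132 134 133 130
 119 114 102 124 135 129 118 106  89 119 138 142 143 141 144 142]
```

Request:
{"fn": "arm_command", "kwargs": {
  "targets": "1.2 0 2 0 0 0 0.6; 1.2 0 4 0 0 0 0.6; 1.2 0 6 0 0 0 0.6; 1.2 0 8 0 0 0 0.6; 1.2 0 9 0 0 0 0.6; 1.2 0 9 0 0 0 0.6"
}}

```text
time: 6.03
tool_pos: [0.5604, -0.0428, 0.1935]
tcp_rot: [2.073, 1.737, 0.465]
wrist_force: [-0.7, -0.4, -1.2]
width: 0.673
```

```bash
python3 st.py
```

```text
t 6.0333 q [ -5.5 -13.1 129.8  -4.   33.5   7.3] w 0.673
F tool [-0.55 -1.09  0.75] M tool [ 0.246  0.036 -0.018]
tcp in neck mm [-0.92  2.09 -0.68] tilt [0. 0. 0.] axis err deg 0.11
```

Request:
{"fn": "arm_command", "kwargs": {
  "targets": "0 0 1 0 0 0 0.6; 0 0 2 0 0 0 0.6; 0 0 3 0 0 0 0.6; 0 0 3 0 0 0 0.6"
}}

```text
time: 6.37
tool_pos: [0.5623, -0.043, 0.1915]
tcp_rot: [2.072, 1.736, 0.466]
wrist_force: [0.2, -0.4, -1.5]
width: 0.674
```

```bash
python3 st.py
```

```text
t 6.3667 q [ -5.6 -12.8 129.8  -4.   33.1   7.3] w 0.674
F tool [-0.33 -0.51  1.47] M tool [ 0.236  0.005 -0.034]
tcp in neck mm [-0.29  2.15 -3.34] tilt [0. 0. 0.] axis err deg 0.08
```

Request:
{"fn": "arm_command", "kwargs": {
  "targets": "0 0 1 0 0 0 0.6; 0 0 2 0 0 0 0.6; 0 0 3 0 0 0 0.6; 0 0 3 0 0 0 0.6"
}}

```text
time: 6.7
tool_pos: [0.5638, -0.0433, 0.1889]
tcp_rot: [2.072, 1.736, 0.466]
wrist_force: [-0.0, -0.1, -0.4]
width: 0.675
```

```bash
python3 st.py
```

```text
t 6.7 q [ -5.6 -12.4 129.8  -4.   32.7   7.3] w 0.675
F tool [-0.11 -0.22  0.37] M tool [ 0.119 -0.017  0.006]
tcp in neck mm [-0.26  2.1  -6.34] tilt [0. 0. 0.] axis err deg 0.07
```

Request:
{"fn": "arm_command", "kwargs": {
  "targets": "0 0 1 0 0 0 0.6; 0 0 1 0 0 0 0.6; 0 0 2 0 0 0 0.6; 0 0 2 0 0 0 0.6"
}}

```text
time: 7.03
tool_pos: [0.5644, -0.0435, 0.188]
tcp_rot: [2.072, 1.736, 0.466]
wrist_force: [-8.2, 0.8, 8.0]
width: 0.676
```

```bash
python3 st.py
```

```text
t 7.0333 q [ -5.6 -12.3 129.8  -4.1  32.6   7.4] w 0.676
F tool [ -0.66  -3.09 -11.04] M tool [ 0.526 -0.077 -0.024]
tcp in neck mm [-0.12  2.06 -7.4 ] tilt [0. 0. 0.] axis err deg 0.07
```

Request:
{"fn": "arm_command", "kwargs": {
  "targets": "0 0 -0.1 0 0 -2 0.6; 0 0 -0.2 0 0 -4 0.6; 0 0 -0.3 0 0 -6 0.6; 0 0 -0.4 0 0 -8 0.6; 0 0 -0.5 0 0 -10 0.6"
}}

```text
time: 7.45
tool_pos: [0.5649, -0.0439, 0.189]
tcp_rot: [1.896, 1.896, 0.413]
wrist_force: [-4.3, -1.1, 5.6]
width: 0.678
```

```bash
python3 st.py
```

```text
t 7.45 q [ -5.6 -12.3 129.7  -4.1  32.6  -2.7] w 0.678
F tool [-1.72 -1.05 -6.88] M tool [ 0.307 -0.337  0.164]
tcp in neck mm [ 0.86  1.74 -6.83] tilt [0. 0. 0.] axis err deg 0.1
```

Request:
{"fn": "arm_command", "kwargs": {
  "targets": "0 0 -0.1 0 0 -2 0.6; 0 0 -0.2 0 0 -4 0.6; 0 0 -0.3 0 0 -6 0.6; 0 0 -0.4 0 0 -8 0.6; 0 0 -0.5 0 0 -10 0.6"
}}

```text
time: 7.87
tool_pos: [0.5646, -0.0438, 0.1895]
tcp_rot: [1.713, 2.041, 0.358]
wrist_force: [-6.3, -0.7, 6.8]
width: 0.678
```

```bash
python3 st.py
```

```text
t 7.8667 q [ -5.6 -12.4 129.7  -4.1  32.7 -12.7] w 0.678
F tool [-1.09 -2.36 -8.99] M tool [ 0.434 -0.238  0.171]
tcp in neck mm [ 0.81  1.82 -6.25] tilt [0. 0. 0.] axis err deg 0.09
```

Request:
{"fn": "arm_command", "kwargs": {
  "targets": "0 0 -0.1 0 0 -2 0.6; 0 0 -0.2 0 0 -4 0.6; 0 0 -0.35 0 0 -6 0.6; 0 0 -0.45 0 0 -8 0.6; 0 0 -0.55 0 0 -10 0.6"
}}

```text
time: 8.28
tool_pos: [0.5641, -0.0436, 0.1897]
tcp_rot: [1.521, 2.171, 0.301]
wrist_force: [-6.3, -1.3, 6.9]
width: 0.676
```

```bash
python3 st.py
```

```text
t 8.2833 q [ -5.6 -12.4 129.8  -4.1  32.8 -22.7] w 0.676
F tool [-1.2  -2.71 -8.96] M tool [ 0.567 -0.041  0.211]
tcp in neck mm [ 0.48  1.9  -5.77] tilt [0. 0. 0.] axis err deg 0.07
```

Request:
{"fn": "arm_command", "kwargs": {
  "targets": "0 0 -0.1 0 0 -2 0.6; 0 0 -0.2 0 0 -4 0.6; 0 0 -0.35 0 0 -6 0.6; 0 0 -0.45 0 0 -8 0.6; 0 0 -0.55 0 0 -10 0.6"
}}

```text
time: 8.7
tool_pos: [0.5627, -0.0433, 0.189]
tcp_rot: [1.321, 2.287, 0.241]
wrist_force: [-7.7, -0.5, 4.5]
width: 0.679
```

```bash
python3 st.py
```

```text
t 8.7 q [ -5.6 -12.5 129.8  -4.   32.9 -32.7] w 0.679
F tool [ 1.34 -4.39 -7.65] M tool [0.837 0.306 0.186]
tcp in neck mm [-1.09  1.96 -5.75] tilt [0. 0. 0.] axis err deg 0.14
```

Request:
{"fn": "arm_command", "kwargs": {
  "targets": "0 0 0 0 0 -2 0.6; 0 0 0 0 0 -4 0.6; 0 0 0 0 0 -6 0.6"
}}

```text
time: 8.95
tool_pos: [0.5627, -0.0435, 0.1885]
tcp_rot: [1.196, 2.348, 0.205]
wrist_force: [-2.1, -2.3, -0.5]
width: 0.675
```

```bash
python3 st.py
```

```text
t 8.95 q [ -5.6 -12.5 129.9  -4.1  32.9 -38.8] w 0.675
F tool [-0.6  -3.05 -0.4 ] M tool [0.477 0.074 0.046]
tcp in neck mm [-1.32  1.72 -6.2 ] tilt [0. 0. 0.] axis err deg 0.12
```

Request:
{"fn": "arm_command", "kwargs": {
  "targets": "0 0 0 0 0 -2 0.6; 0 0 0 0 0 -4 0.6; 0 0 0.5 0 0 -5 0.6; 0 0 1 0 0 -5 0.6; 0 0 1.5 0 0 -5 0.6; 0 0 1.5 0 0 -5 0.6"
}}

```text
time: 9.45
tool_pos: [0.5642, -0.0436, 0.1875]
tcp_rot: [1.093, 2.392, 0.177]
wrist_force: [0.0, -2.7, 1.1]
width: 0.678
```

```bash
python3 st.py
```

```text
t 9.45 q [ -5.6 -12.2 129.8  -4.1  32.6 -43.6] w 0.678
F tool [-2.46 -1.46 -0.71] M tool [ 0.546 -0.113 -0.009]
tcp in neck mm [-0.58  1.94 -7.79] tilt [0. 0. 0.] axis err deg 0.07
```

Request:
{"fn": "arm_command", "kwargs": {
  "targets": "0 0 1 0 0 0 0.6; 0 0 2 0 0 0 0.6; 0 0 3 0 0 0 0.6; 0 0 3 0 0 0 0.6"
}}

```text
time: 9.78
tool_pos: [0.5659, -0.0438, 0.185]
tcp_rot: [1.092, 2.392, 0.177]
wrist_force: [-1.1, -2.9, -0.1]
width: 0.673
```

```bash
python3 st.py
```

```text
t 9.7833 q [ -5.6 -11.9 129.8  -4.1  32.2 -43.6] w 0.673
F tool [-1.43 -2.73 -0.2 ] M tool [ 0.535 -0.275  0.022]
tcp in neck mm [ -0.34   2.   -10.8 ] tilt [0. 0. 0.] axis err deg 0.06
```

Request:
{"fn": "arm_command", "kwargs": {
  "targets": "0 0 0.7 0 0 0 0.6; 0 0 1.4 0 0 0 0.6; 0 0 2 0 0 0 0.6; 0 0 2.5 0 0 0 0.6; 0 0 2.5 0 0 0 0.6"
}}

```text
time: 10.2
tool_pos: [0.5664, -0.0439, 0.1843]
tcp_rot: [1.093, 2.393, 0.177]
wrist_force: [-16.4, -1.5, 15.2]
width: 0.677
```

```bash
python3 st.py
```

```text
t 10.2 q [ -5.6 -11.7 129.8  -4.1  32.2 -43.6] w 0.677
F tool [  2.07  -7.29 -21.15] M tool [1.308e+00 3.880e-01 1.000e-03]
tcp in neck mm [ -0.23   2.06 -11.6 ] tilt [0. 0. 0.] axis err deg 0.09
```

Request:
{"fn": "arm_command", "kwargs": {
  "targets": "0 0 0 0 0 3 0.6; 0 0 0 0 0 6 0.6; 0 0 0 0 0 9 0.6; 0 0 0 0 0 12 0.6; 0 0 0.2 0 0 16 0.6; 0 0 0.4 0 0 20 0.6"
}}

```text
time: 10.7
tool_pos: [0.5681, -0.0442, 0.1842]
tcp_rot: [1.505, 2.179, 0.297]
wrist_force: [-4.1, -2.8, 6.5]
width: 0.671
```

```bash
python3 st.py
```

```text
t 10.7 q [ -5.6 -11.6 129.7  -4.1  31.8 -23.4] w 0.671
F tool [-3.12 -1.62 -7.46] M tool [ 0.47  -0.517 -0.155]
tcp in neck mm [  1.28   2.03 -12.58] tilt [0. 0. 0.] axis err deg 0.15
```

Request:
{"fn": "arm_command", "kwargs": {
  "targets": "0 0 0.3 0 0 4 0.6; 0 0 0.55 0 0 8 0.6; 0 0 0.75 0 0 12 0.6; 0 0 1 0 0 16 0.6; 0 0 1.2 0 0 20 0.6; 0 0 1.45 0 0 24 0.6; 0 0 1.7 0 0 28 0.6; 0 0 1.9 0 0 32 0.6; 0 0 2.1 0 0 36 0.6; 0 0 2.35 0 0 40 0.6"
}}

```text
time: 11.53
tool_pos: [0.5699, -0.0441, 0.1826]
tcp_rot: [2.219, 1.575, 0.517]
wrist_force: [-3.1, -1.8, 4.4]
width: 0.678
```

```bash
python3 st.py
```

```text
t 11.5333 q [ -5.6 -11.3 129.7  -4.1  31.5  16.6] w 0.678
F tool [-2.29  0.26 -5.18] M tool [-0.12  -0.411 -0.135]
tcp in neck mm [  1.95   2.48 -14.85] tilt [0. 0. 0.] axis err deg 0.23
```

Turning down smoothly (2.3 mm per 40°, 5 N). Continue.

Request:
{"fn": "arm_command", "kwargs": {
  "targets": "0 0 0.3 0 0 4 0.6; 0 0 0.55 0 0 8 0.6; 0 0 0.75 0 0 12 0.6; 0 0 1 0 0 16 0.6; 0 0 1.2 0 0 20 0.6; 0 0 1.45 0 0 24 0.6; 0 0 1.7 0 0 28 0.6; 0 0 1.9 0 0 32 0.6; 0 0 2.1 0 0 36 0.6; 0 0 2.35 0 0 40 0.6"
}}

```text
time: 12.37
tool_pos: [0.5717, -0.0449, 0.1811]
tcp_rot: [2.732, 0.751, 0.693]
wrist_force: [-0.7, -5.0, 5.1]
width: 0.677
```

```bash
python3 st.py
```

```text
t 12.3667 q [ -5.7 -11.  129.7  -4.2  31.1  56.6] w 0.677
F tool [-1.25  5.64 -4.3 ] M tool [-0.961 -0.317 -0.137]
tcp in neck mm [  2.87   1.94 -17.09] tilt [0. 0. 0.] axis err deg 0.31
```

Request:
{"fn": "arm_command", "kwargs": {
  "targets": "0 0 0.3 0 0 4 0.6; 0 0 0.55 0 0 8 0.6; 0 0 0.75 0 0 12 0.6; 0 0 1 0 0 16 0.6; 0 0 1.2 0 0 20 0.6; 0 0 1.45 0 0 24 0.6; 0 0 1.7 0 0 28 0.6"
}}

```text
time: 12.95
tool_pos: [0.5726, -0.0457, 0.1798]
tcp_rot: [2.935, 0.071, 0.779]
wrist_force: [-0.2, -8.5, 4.8]
width: 0.676
```

```bash
python3 st.py
```

```text
t 12.95 q [ -5.7 -10.8 129.7  -4.3  30.9  84.6] w 0.676
F tool [ 1.55  8.98 -3.46] M tool [-1.553 -0.014 -0.231]
tcp in neck mm [  3.13   1.35 -18.73] tilt [0. 0. 0.] axis err deg 0.32
```

Request:
{"fn": "arm_command", "kwargs": {
  "targets": "0 0.3 0.2 0 0 3 0.6; 0 0.6 0.4 0 0 6 0.6; 0 0.8 0.55 0 0 9 0.6; 0 0.9 0.75 0 0 12 0.6; 0 0.9 0.9 0 0 15 0.6; 0 0.9 0.9 0 0 15 0.6"
}}

```text
time: 13.45
tool_pos: [0.573, -0.0463, 0.1794]
tcp_rot: [2.981, -0.319, 0.81]
wrist_force: [-2.6, -5.8, 7.5]
width: 0.674
```

```bash
python3 st.py
```

```text
t 13.45 q [ -5.8 -10.7 129.6  -4.1  30.9  99.4] w 0.674
F tool [ 2.65  6.1  -7.27] M tool [-1.064  0.143 -0.012]
tcp in neck mm [  3.35   0.8  -19.39] tilt [0. 0. 0.] axis err deg 0.31
```

Request:
{"fn": "arm_command", "kwargs": {
  "targets": "0 0.2 0.2 0 0 3 0.6; 0 0.4 0.4 0 0 6 0.6; 0 0.5 0.55 0 0 9 0.6; 0 0.5 0.6 0 0 12 0.6"
}}

```text
time: 13.78
tool_pos: [0.5732, -0.047, 0.1795]
tcp_rot: [-2.947, 0.632, -0.816]
wrist_force: [-6.6, -6.9, 11.4]
width: 0.677
```

```bash
python3 st.py
```

```text
t 13.7833 q [ -5.9 -10.7 129.6  -4.1  30.8 111.3] w 0.677
F tool [  3.09   7.41 -12.46] M tool [-1.393  0.182 -0.141]
tcp in neck mm [  3.68   0.18 -19.45] tilt [0. 0. 0.] axis err deg 0.33
```

Request:
{"fn": "arm_command", "kwargs": {
  "targets": "0 0.2 0 0 0 3 0.6; 0 0.4 0 0 0 6 0.6; 0 0.5 0 0 0 9 0.6; 0 0.5 0 0 0 12 0.6"
}}

```text
time: 14.12
tool_pos: [0.5728, -0.0474, 0.1792]
tcp_rot: [-2.818, 0.92, -0.794]
wrist_force: [-6.9, -4.7, 11.7]
width: 0.675
```

```bash
python3 st.py
```

```text
t 14.1167 q [ -6.  -10.7 129.7  -4.   30.9 123.1] w 0.675
F tool [  3.25   4.89 -13.08] M tool [-1.327  0.243 -0.575]
tcp in neck mm [  3.21  -0.26 -19.48] tilt [0. 0. 0.] axis err deg 0.29
```

Request:
{"fn": "arm_command", "kwargs": {
  "targets": "0.2 0.3 -0.5 0 0 0 0.6; 0.2 0.4 -0.8 0 0 0 0.6; 0.2 0.4 -0.8 0 0 0 1; 0.2 0.4 -0.8 0 0 0 1; 0.2 0.4 -0.8 0 0 0 1; 0.2 0.4 -0.8 0 0 0 1; 0.2 0.4 -0.8 0 0 0 1"
}}

```text
time: 14.7
tool_pos: [0.5698, -0.0465, 0.1756]
tcp_rot: [-2.821, 0.919, -0.784]
wrist_force: [-0.3, 0.6, -0.4]
width: 0.999
```

```bash
python3 st.py; python3 look.py w7
```

```text
t 14.7 q [ -6.  -10.6 129.9  -3.8  31.  122.9] w 0.999
F tool [-0.72 -0.28  0.14] M tool [-0.111 -0.214 -0.014]
tcp in neck mm [ -1.33   0.07 -21.09] tilt [0. 0. 0.] axis err deg 0.15
14.7 [ 0.56976178 -0.04647468  0.17556851] [ -6.  -10.6 129.9  -3.8  31.  122.9] [-0.28334762  0.62365541 -0.38039737]
```

View pics/w7.png

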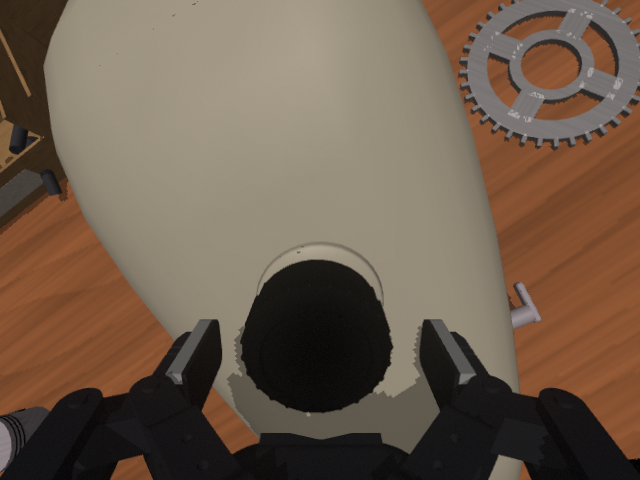

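Request:
{"fn": "arm_command", "kwargs": {
  "targets": "0 0 -5 0 0 0 1; 0 0 -15 0 0 0 1; 0 0 -40 0 0 0 1; 0 0 -75 0 0 0 1; 0 0 -110 0 0 0 1; 0 0 -130 0 0 0 1; 0 0 -130 0 0 0 1; 0 0 -130 0 0 0 1"
}}

```text
time: 15.42
tool_pos: [0.5068, -0.0355, 0.2919]
tcp_rot: [-2.818, 0.918, -0.793]
wrist_force: [-0.3, -0.6, -0.7]
width: 1.0
```

```bash
python3 st.py; python3 look.py w8
python3 - <<'E'
from h import *
p,d=bot.read_camera("scene");cv2.imwrite("pics/s8f.png",p);cv2.imwrite("pics/s8.png",cv2.resize(p[190:310,220:380],None,fx=5,fy=5,interpolation=2))
s=np.load("pics/w8s.npy",allow_pickle=True).item();c=cam("wrist",s);D=np.load("pics/w8d.npy");im=cv2.imread("pics/w8.png")
v,u=np.mgrid[150:330,200:440];uv=np.c_[u.ravel(),v.ravel()];de=D[uv[:,1],uv[:,0]];P=atdepth(c,uv,de)
q=(P-[.5605,-.0449,.1945])@neckR(np.radians(-10.1),False)*1000;dk=im[uv[:,1],uv[:,0]].max(1)<50
r=np.hypot(q[:,0],q[:,1]);k=dk&(de>0)&(q[:,2]>0)&(r<45)
print("cap top",np.percentile(q[k,2],[5,50,80,95]),(q[k].min(0)+q[k].max(0))/2,q[k].mean(0))
g=~dk&(de>0)&(r>38)&(r<55);print("slope z",np.median(q[g,2]))
t=k&(np.hypot(q[:,0]-q[k,0].mean(),q[:,1]-q[k,1].mean())<22);C=np.linalg.lstsq(np.c_[q[t,:2],np.ones(t.sum())],q[t,2],rcond=None)[0];print("top tilt deg",np.degrees(C[:2]))
E
```

```text
t 15.4167 q [ -5.2 -25.4 127.7  -3.2  47.6 122.4] w 1.0
F tool [-0.17  0.83  0.5 ] M tool [-0.064 -0.236  0.018]
tcp in neck mm [  1.47  -0.19 111.63] tilt [0. 0. 0.] axis err deg 0.27
15.4167 [ 0.50676953 -0.0355245   0.29191442] [ -5.2 -25.4 127.7  -3.2  47.6 122.4] [-0.30988338 -0.62897977 -0.68984658]
cap top [ 6.58154601  9.03740609 10.71570956 12.09646734] [ 1.99607958 -3.93304243 68.37073263] [ 3.7634306  -1.09688699 12.98817963]
slope z -36.43483547035972
top tilt deg [ 1.79389622 -1.35279992]
```

View pics/s8.png

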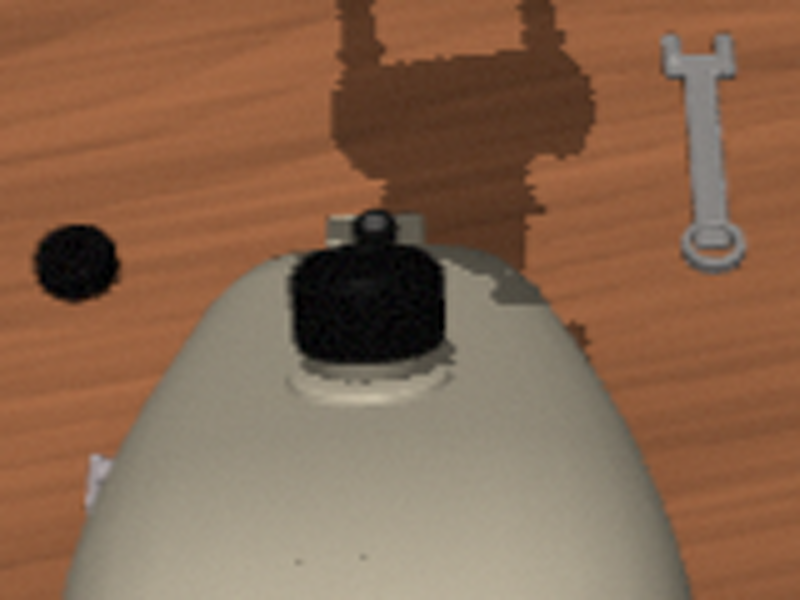

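View pics/s8f.png

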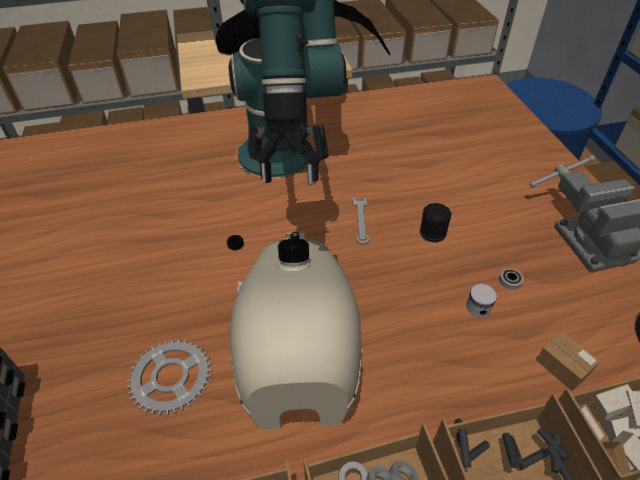

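```bash
python3 -c "
from workcell import bot
print(bot.finish_job())"
```

```text
the job is handed in; nothing more can be done
None
```

I put the larger cap on the filler neck, turned it back until the thread dropped, screwed it down until it was tight, and let go. I handed the job in at about 15.5 s. No verdict was reported, so the checks below are my own.

- **Turning back:** About 40° anticlockwise, the cap rode up at the thread's rate under roughly 7–11 N. The axial force then fell to zero. About 5° later the cap dropped, and it met the thread again about 6 mm lower at 21 N. I also felt for that contact with one press, and the force never came near 60 N.
- **Screwing down:** I turned it clockwise about 167° in all, mostly with 4–13 N of axial force. The descent stopped about 13.7 mm below the top of the thread, where 14 mm was expected. The tightening torque then rose to about 0.58 N m, so I took it as fully home.
- **After release:** The scene picture shows the cap low and square on the neck, centred to about 1 mm. The other loose parts look unmoved by eye. The gripper is open and well clear, and the wrist force is near zero.

**Weaker checks:**
- **Neck position:** The three cameras disagreed by up to about 6 mm on where the neck was. The final tool position suggests the neck sits 2–3 mm further up the slope than I first estimated.
- **Final height and tilt:** The depth picture puts the cap's top edge about 48 mm above the slope (47 expected). It also gave about 1–2° of tilt on the dished top, which is too noisy to trust.

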